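# Clamp the blank with a ring wrench in a narrow mouth

## Robot

A 7-joint arm with a two-finger parallel gripper is mounted at the origin on the work surface. World frame = base frame: x ahead of the robot, y to its left, z up, the work surface at z = 0. Lengths are in m, angles in rad, forces in N, time in s.
With the tool pointing down it reaches from about 0.4 to 0.875 m from the base axis. Payload 19.3 kg.
Tool frame: the origin (TCP) lies on the centre line of the jaws, within the pads' length; the fingertips stand 8 mm ahead of it and the grasp point (between the pads) lies 11 mm behind it; z points along the fingers, y is the line along which they close (so a half turn about z gives the same grasp; the last joint's range is limited). The gripper opens to 85 mm and grips with 20 to 120 N. Pads are 22 mm wide; open, the fingers measure 114 mm over their backs; the gripper's body (76 mm by 85 mm) begins 54 mm behind the grasp point. The pads swing forward as they close: fully open they stand 13 mm farther back than shut.
Start: joints at [-1.328, 0.521, -0.036, 1.599, 0.021, 1.021, -0.113], TCP at [0.192, 0.595, 0.239] pointing down, gripper open.
Joint ranges: [-2.91, 2.91], [-0.3, 2.13], [-1.5, 1.42], [0.17, 2.43], [-1.26, 4.41], [0.16, 1.93], [-2.52, 2.52]. Speed limits (rad/s): [1.89, 1.89, 2.39, 2.39, 3.01, 3.01, 3.01].

## Interface

Orientations are given as [roll, pitch, yaw] about the fixed x, y, z axes, in that order (R = Rz(yaw) Ry(pitch) Rx(roll)).
In Python, from workcell import status, grab_frame, camera_params, bot, search_frame, silhouettes gives the robot as it stands.
- The arm moves only by the shell command python3 -m creep 'ROWS' [FORCE]. ROWS is JSON, a list of rows, each a list of 5 numbers: the shift along the tool's x, y, z in units of 60 mm (1.0 is 60 mm), then the turn about the tool's z in units of 8 degrees (1.0 is 8 degrees), then the opening, from 0 (shut) to 1 (fully open). In form: [[x, y, z, twist, hand], ...]. A call has 1 to 5 rows; each row is the pose to reach, as a shift and turn from the pose commanded when the call began, along the tool's axes at that moment; what a row does not reach only later rows make up. A row lasts 1/8 s, in which the tool goes at most 62.5 mm and 10.7 degrees, less where a joint would pass 70% of its speed; a pose out of reach is approached as far as the arm can. A call with a gripper value outside its range is refused whole. The fingers move at their own pace and stop on an object; FORCE is the grip in N (left out, the last holds). Time passes only in rows, so rows that repeat a pose let the fingers close. It gives the time, the measured TCP pose, the force, the opening and the grip force at its end, in the units of the state.
- status.observe(): the state, without advancing time (a new reading comes with each control period).
- grab_frame(name): name is "scene" or "top"; returns the picture (400x640x3 uint8, blue, green, red); there is no depth.
- camera_params(name): a dict with "K" (3x3 intrinsics, pixels), "rvec" (rotation vector, rad) and "tvec" (3), from world to camera coordinates, as OpenCV has them. Camera axes: x right, y down, z forward; pixel columns grow to the right and rows downward; lengths in m; the calibration is good to about 2 mm. A picture is of the moment at which its call begins. camera_params takes no time and is no camera call.
- bot.job_done(): hands the job in; it is judged then, once.
Trained networks look in the newest picture that a camera, given by its name, has taken for a name from the list of things; names that differ only in an ending like _2 or _b are one class to them, and where a whole thing is asked for, a point or a joint stands for the part that bears it (a point fixed in the world has none). Each returns a list of dicts, best first, with "p" (0 to 1); they miss things now and then, are a little off and sometimes report something else, mostly with a low value. They report only what shows in the picture. A call takes as long as a camera call. They do not tell look-alikes from the thing itself.
- search_frame(camera, name): "extent" ([left, top, right, bottom] as shares, 0 to 1, of the picture: columns of its width, rows of its height, round what is visible of it).
- silhouettes(camera, name): "mask" (400x640 bool, what is visible of it) and "extent" ([left, top, right, bottom] as shares, 0 to 1, of the picture: columns of its width, rows of its height, round what is visible of it).
The state is a dict: "clock": time; "qpos": joint angles; "qd": joint speeds; "joint_efforts": joint torques, N m; "position": TCP position; "tool_rot": TCP orientation; "force": force on the tool from outside, world axes, zero at the start; "moment": the same for the moment, N m; "grip_width": finger opening in m; "finger_force": force on a finger pad.
Only numpy, scipy, OpenCV 4.12 (cv2) and the standard library are available. Lean on these libraries where they do the work, as an engineer would, in place of code of your own. Each camera call takes 0.05 s, during which the arm holds its last target. There are 200 camera calls.

## Task

Clamp the wooden blank in the bench clamp: put the ring wrench on the clamp's hexagon nut and wind the nut clockwise (seen from above), lifting and reseating the wrench for each short stroke between the cheeks, until the jaw holds the blank firmly against the fence. Turn the nut only with the wrench. Then lay the wrench flat inside the plywood tray and leave the other things on the bench where they are.

Things in the scene. Friction and masses are not known exactly. Their poses are not given: they have to be found in the camera images.
- clamp: Fixed grey cast bench clamp. Origin on the bench top, on the vertical axis of its nut. Walls 76 mm tall close the nut's pocket (inner faces 38 to 41 mm from the axis) except for a mouth towards the clamp's -x, roughly the robot's side. On +x lie the jaw, a bed 15 mm above the bench and a wooden fence 55 mm tall, its face 130 mm from the axis. It spans x -70 to 183, y -95 to 95 mm.
- mouth (a point): Middle of the clamp's V-shaped mouth, on the clamp's -x side, 95 mm from the nut axis, 60 mm above the bench. Two fixed upright cheeks (14 mm thick, 90 mm tall, from 41 to 95 mm from the axis) flank it: when seated, the wrench's handle must point out through the mouth and its centre line can swing 45 degrees (0.785 rad) to either side of the clamp's -x, no more.
- nut_seat (a point): On the nut axis, 60 mm above the bench: top of the nut's 62 mm flange, where the wrench's underside rests when seated. It turns with the nut; z is up and x is normal to a flat of the hexagon. The greased steel hexagon stands 18 mm above this point, 36 mm across flats, its top 4 mm chamfered to 31 mm. Lift the wrench 22 mm or more to clear it.
- nut (a joint): Turn of the nut in rad, growing clockwise seen from above; at 0 a flat of the hexagon faces the clamp's -x. It starts between 0 and 0.6 and stays where it is left. Turning takes about 0.3 N m, up to 0.5 N m as the jaw squeezes. The blank is nipped between jaw and fence at about 2.0, held firmly from about 2.4 on; hard stop at 2.8.
- jaw_face (a point): Centre of the jaw's face, 35 mm above the bench. The jaw, a dark plate 120 mm wide and 38 mm tall, moves 7.5 mm towards the fence (clamp's +x) per rad of the nut; its face is sprung (4 N per mm).
- blank: Loose pale wooden block, 45 x 150 x 50 mm (x, y, z), with a few dark burnt spots on top, lying loose on the clamp's bed between jaw and fence. Origin at the centre of its underside, 15 mm above the bench.
- wrench: Loose flat ring wrench, 0.35 kg, 200 mm long, lying on the bench. Origin: centre of the steel ring, on the underside; +x points along the handle. Ring and bar are 20 mm high, the bar 18 mm wide; from 100 to 170 mm from the origin the bar wears a black rubber sleeve, 22 mm wide, 34 mm high. The ring is a closed hexagon, 39 mm across flats inside (1.5 mm play on each side of the nut), 57 mm outside.
- wrench_grip (a point): Point on the sleeve to grip, 125 mm along +x from the ring's centre, at half height (17 mm above the underside): outside the cheeks when the ring is on the nut. One inner flat of the ring faces the handle, so the ring fits on the nut when the handle is parallel to the x axis of nut_seat or any multiple of 60 degrees from it; it has about 10 degrees of free turn either way.
- wrench_tail (a point): Point near the end of the handle, on its underside, 165 mm along +x from the ring's centre.
- tray: Fixed open plywood tray, 270 x 150 mm (x, y) outside, walls 8 mm thick and 32 mm tall, floor 8 mm thick. Origin at the centre of its underside. One of wrench and tray lies left of the clamp, the other right, either way round.
- tub: Bystander: white tub, 90 mm wide, 85 mm tall; origin under its centre. Leave alone.
- carton: Bystander: white box, 110 x 80 x 35 mm; origin under its centre. Leave alone.
Mind the look-alikes: they are no part of the job. Leave any blue or orange look-alike of the blank alone.

How it is judged:
By the outcome, as a careful person would: the job done as asked, in the order asked, and still so for the second after the job is handed in, with the robot touching nothing.
It also fails if it takes over 72 s, if anything falls off the work surface, if the arm or the gripper's body presses on something with over 40 N, if the wrist force passes 120 N, or if a joint passes its speed limit or range.

## Working session

There is one attempt and no reset: what is moved stays moved. The work goes in short steps, Python scripts to look and compute and a shell command to move; the robot and the scene stay as the last step left them, time stands still between calls to the robot, and variables do not carry over. Pictures are saved under pics/ and viewed, at most 10 in all, crops included, and the job is handed in when it is done.

```bash
ls; mkdir -p pics; python3 - <<'E'
from workcell import status, grab_frame, camera_params, search_frame
import cv2
print(status.observe())
for n in ("scene","top"):
    cv2.imwrite(f"pics/{n}0.png",grab_frame(n)); print(n,camera_params(n))
    for o in ("clamp","nut_seat","wrench","tray","blank","tub","carton"):
        print(o,[( [round(float(v)*s) for v,s in zip(d["extent"],(640,400,640,400))],round(d["p"],2)) for d in search_frame(n,o)][:3])
E
```

```text
pics
{'clock': 0.0, 'qpos': array([-1.32819534,  0.52200831, -0.03630092,  1.59998218,  0.02122252,
        1.02110378, -0.11281351]), 'qd': array([ 2.57147499e-04,  8.80996158e-04, -6.12605409e-05, -1.88634482e-03,
        1.86045465e-03,  8.08922423e-04,  1.49082825e-03]), 'joint_efforts': array([-1.58741295e-03, -9.27127075e+01,  1.97909296e+00, -3.69946826e+01,
        1.77753990e-02,  8.08502053e-03,  2.67922439e-05]), 'position': array([0.19228473, 0.59435271, 0.23873883]), 'tool_rot': array([-3.14048194e+00,  1.11664745e-04,  2.82875659e+00]), 'force': array([-0.20337039,  0.5469504 ,  0.01962424]), 'moment': array([0.01245339, 0.0312695 , 0.04798777]), 'finger_force': 0.0, 'grip_width': 0.08544465337139077}
scene {'K': array([[382.90157396,   0.        , 319.14289398],
       [  0.        , 382.90157396, 196.02425121],
       [  0.        ,   0.        ,   1.        ]]), 'rvec': array([ 2.35007918,  0.97843358, -0.33831858]), 'tvec': array([-0.40172365, -0.23005677,  1.40193633])}
clamp [([289, 198, 393, 310], 0.65), ([345, 134, 388, 174], 0.43)]
nut_seat [([314, 225, 334, 24
[... 152 characters left out ...]
tub [([401, 184, 435, 223], 0.82)]
carton [([247, 309, 305, 362], 0.76)]
top {'K': array([[513.66167191,   0.        , 313.72917934],
       [  0.        , 513.66167191, 200.10312599],
       [  0.        ,   0.        ,   1.        ]]), 'rvec': array([ 2.26120914, -1.93297045,  0.21417572]), 'tvec': array([-0.01862475,  0.54773872,  1.3084076 ])}
clamp [([318, 117, 395, 209], 0.73)]
nut_seat [([340, 167, 363, 191], 0.86)]
wrench [([204, 182, 244, 250], 0.94), ([319, 117, 396, 206], 0.73)]
tray [([416, 184, 494, 298], 0.78)]
blank [([164, 109, 218, 158], 0.83), ([274, 254, 328, 308], 0.68), ([328, 150, 378, 169], 0.42)]
tub [([241, 108, 275, 143], 0.86)]
carton [([436, 138, 471, 180], 0.97)]
```

```bash
python3 - <<'E'
import cv2
t=cv2.imread("pics/top0.png");s=cv2.imread("pics/scene0.png")
cv2.imwrite("pics/topc.png",cv2.resize(t[90:330,150:510],None,fx=2.2,fy=2.2,interpolation=cv2.INTER_CUBIC))
E
```

```text
(no output)
```

View pics/topc.png

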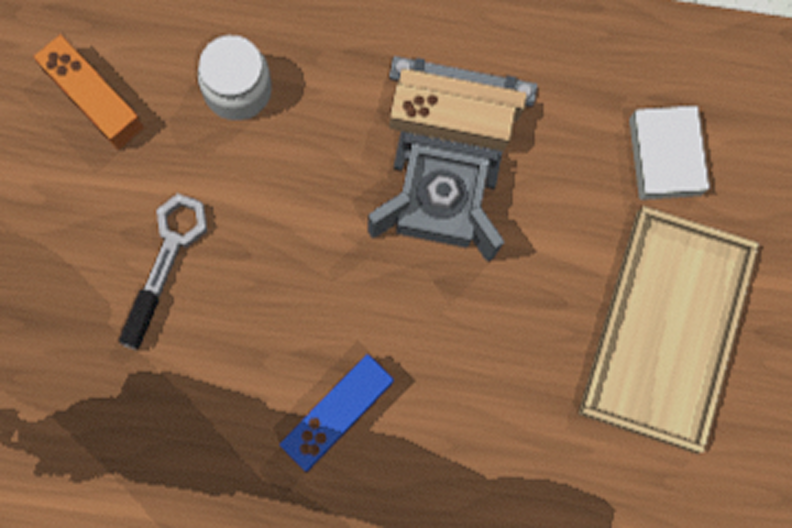

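View pics/scene0.png

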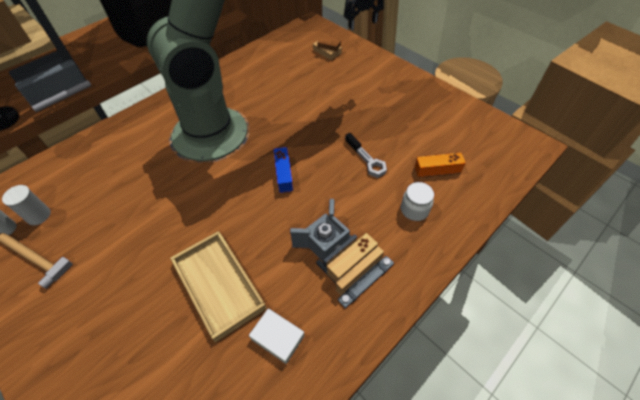

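The top view shows the wrench at left (ring near pixel 233,190, handle towards 212,245). The clamp's nut is near 351,177 with the blank and fence above it, and the tray is at right around 455,240. The blue and orange blocks are look-alikes. In the scene view the mouth opens toward the robot.

```bash
cat > h.py <<'E'
import numpy as np, cv2
from scipy.optimize import differential_evolution, minimize
from workcell import status, grab_frame, camera_params, search_frame, silhouettes
CP={n:camera_params(n) for n in("scene","top")}
def proj(n,P):
    c=CP[n]; return cv2.projectPoints(np.asarray(P,float).reshape(-1,3),c["rvec"],c["tvec"],c["K"],None)[0][:,0]
def back(n,uv,z):
    c=CP[n]; R=cv2.Rodrigues(c["rvec"])[0]; C=-R.T@c["tvec"]
    d=R.T@np.linalg.inv(c["K"])@np.array([uv[0],uv[1],1.]); return C+d*(z-C[2])/d[2]
S=4
def poly(m,n,P,v):
    h=cv2.convexHull((proj(n,P)*S+S/2).astype(np.float32)); cv2.fillConvexPoly(m,np.round(h).astype(np.int32),v)
def hexa(af,rot=0): # corners; flats face angle rot
    a=rot+np.radians(30+60*np.arange(6)); r=af/2/np.cos(np.pi/6); return np.c_[r*np.cos(a),r*np.sin(a)]
def prism(xy,z0,z1): return np.vstack([np.c_[xy,np.full(len(xy),z)] for z in(z0,z1)])
def rect(x0,x1,y0,y1): return np.array([[x0,y0],[x1,y0],[x1,y1],[x0,y1]])
def place(P,p,z0=0):
    c,s=np.cos(p[2]),np.sin(p[2]); Q=P.copy(); Q[:,0]=p[0]+c*P[:,0]-s*P[:,1]; Q[:,1]=p[1]+s*P[:,0]+c*P[:,1]; Q[:,2]+=z0; return Q
def render(n,parts,p,z0=0):
    m=np.zeros((400*S,640*S),np.uint8)
    for P,v in parts: poly(m,n,place(P,p,z0),v)
    return cv2.resize(m.astype(np.float32),(640,400),interpolation=cv2.INTER_AREA)
def fit(masks,parts,p0,z0=0,span=(.03,.03,.5)):
    def cost(p):
        c=0
        for n,M in masks.items():
            r=render(n,parts,p,z0); c+=np.abs(r-M).sum()/M.sum()
        return c
    r=differential_evolution(cost,[(a-s,a+s) for a,s in zip(p0,span)],maxiter=25,popsize=8,seed=1,polish=False,init='sobol')
    return r.x,r.fun
WR=[(prism(hexa(.057),0,.020),1),(prism(hexa(.039),.02,.02),0),(prism(rect(.0265,.2-.0285,-.009,.009),0,.02),1),(prism(rect(.1,.17,-.011,.011),0,.034),1)]
TR=[(prism(rect(-.135,.135,-.075,.075),0,.032),1)]
def sil(n,o,near=None):
    L=silhouettes(n,o)
    if near is not None: L=[d for d in L if np.hypot(*(np.argwhere(d["mask"]).mean(0)[::-1]-near))<25]
    return L[0]["mask"].astype(np.float32) if L else None
E
python3 - <<'E'
from h import *
T=grab_frame("top");Sc=grab_frame("scene")
g=lambda u,v,z:back("top",(u,v),z)
w=g(233,190,.02); t=g(212,245,.02)
m={"top":sil("top","wrench",(224,216)),"scene":sil("scene","wrench",(367,155))}
p0=[w[0],w[1],np.arctan2(*(t-w)[1::-1])]
for k in (["top"],["scene"],["top","scene"]): print("wrench",k,fit({n:m[n] for n in k},WR,p0))
m={"top":sil("top","tray",(455,240)),"scene":sil("scene","tray",(218,288))}
c=g(455,240,.016);print("tray0",c)
print("tray",fit(m,TR,[c[0],c[1],-.2]))
for n in("top","scene"):
    M=sil(n,"nut_seat"); a=np.argwhere(M>0).mean(0)[::-1]; print("nut",n,a,M.sum(),back(n,a,.065))
b=[d for d in silhouettes("top","blank")]
for d in b: print(np.argwhere(d["mask"]).mean(0)[::-1],d["p"])
a=cv2.resize(T[110:215,310:400],None,fx=6,fy=6,interpolation=cv2.INTER_CUBIC)
cv2.imwrite("pics/clampz.png",a[:600])
E
```

```text
wrench ['top'] (array([0.54787251, 0.29669574, 2.94955475]), np.float64(0.17572341859340668))
wrench ['scene'] (array([0.54712867, 0.29432318, 2.93489695]), np.float64(0.2120315581560135))
wrench ['top', 'scene'] (array([0.54730994, 0.29585467, 2.94729605]), np.float64(0.40885674953460693))
tray0 [ 0.50378529 -0.32669655  0.016     ]
tray (array([ 0.50580754, -0.32296255, -0.16618141]), np.float64(0.05724213272333145))
nut top [350.10791367 178.14388489] 417.0 [ 0.61727349 -0.0201911   0.065     ]
nut scene [324.7560241 232.1626506] 332.0 [ 0.62274279 -0.02537946  0.065     ]
[302.21314554 278.04131455] 0.96
[189.93230769 131.85128205] 0.84
[355.14486392 143.43546971] 0.83
```

View pics/clampz.png

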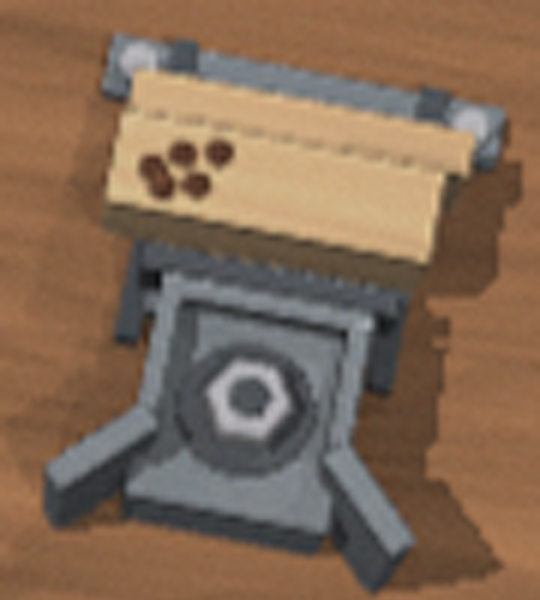

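The zoomed clamp shows the nut centred at crop (250,398), about pixel 351.7,176.3. Hexagon corners point left and right in the image. Pocket wall corners are at crop (165,277) and (372,322), and the cheek ends are at (45,488) and (410,545).

```bash
python3 - <<'E'
from h import *
T=cv2.imread("pics/top0.png");Sc=cv2.imread("pics/scene0.png")
f=lambda x,y,z:back("top",((x-2.5)/6+310,(y-2.5)/6+110),z)
yaw=lambda l,r:np.degrees(np.arctan2(*( (l-r)[[1,0]])))-90
print("up img dir",back("top",(350,150),0)-back("top",(350,200),0))
for a,b,z in(((165,277),(372,322),.076),((112,36),(505,108),.055),((135,70),(475,135),.055),((45,488),(410,545),.09)):
    print(z,f(*a,z),f(*b,z),yaw(f(*a,z),f(*b,z)))
print("nut",f(250,398,.078))
u=cv2.resize(T[110:215,310:400],None,fx=6,fy=6,interpolation=cv2.INTER_CUBIC)
g=cv2.cvtColor(u,cv2.COLOR_BGR2GRAY)[330:470,180:320]
for th in(140,160,180):
    c,_=cv2.findContours((g>th).astype(np.uint8),0,2); c=max(c,key=cv2.contourArea)[:,0]+[180,330]
    P=np.array([f(*q,.078) for q in c]); A=cv2.contourArea((P[:,:2]*1e4).astype(np.float32))/1e8
    ctr=cv2.moments(c.astype(np.float32).reshape(-1,1,2)); ctr=f(ctr["m10"]/ctr["m00"],ctr["m01"]/ctr["m00"],.078)
    d=P[:,:2]-ctr[:2]; ang=np.arctan2(d[:,1],d[:,0]); r=np.hypot(*d.T)
    # 6-fold Fourier on resampled contour
    o=np.argsort(ang); t=np.linspace(-np.pi,np.pi,720,endpoint=False); rr=np.interp(t,ang[o],r[o],period=2*np.pi)
    k=np.sum(rr*np.exp(-6j*t)); print(th,ctr[:2],"AF~",np.sqrt(A/.866)*1e3,"corner dir mod60",np.degrees(-np.angle(k)/6)%60, abs(k)/720)
E
```

```text
up img dir [0.14395733 0.02037351 0.        ]
0.076 [0.67019371 0.02337728 0.076     ] [ 0.66396108 -0.07071299  0.076     ] -3.789789190550877
0.055 [0.78775594 0.06432823 0.055     ] [ 0.78141482 -0.11927638  0.055     ] -1.978028764273148
0.055 [0.77298911 0.05139099 0.055     ] [ 0.76627029 -0.10727538  0.055     ] -2.4247749983628637
0.09 [0.56287882 0.06109039 0.09      ] [ 0.56252135 -0.09913894  0.09      ] -0.12782785491444315
nut [ 0.62025556 -0.02184796  0.078     ]
140 [ 0.61980027 -0.02104668] AF~ 31.100494073647635 corner dir mod60 26.58342382008471 0.00045096913438487114
160 [ 0.61997301 -0.02109161] AF~ 29.249224377444325 corner dir mod60 27.260486816668838 0.00043908559331250826
180 [ 0.61601527 -0.00990391] AF~ 6.239548721851567 corner dir mod60 17.191518123150143 0.00014618622874597594
```

```bash
cat >> h.py <<'E'
from scipy.spatial.transform import Rotation as Ro
def row(x,y,z,yawdeg,st=None):
    st=st or status.observe(); R=Ro.from_euler("xyz",st["tool_rot"]).as_matrix()
    d=R.T@(np.array([x,y,z])-st["position"])/.06
    dy=(yawdeg-np.degrees(st["tool_rot"][2])+180)%360-180
    return np.round(np.r_[d,-dy/8],3)
E
python3 - <<'E'
from h import *
print(row(.4195,.321,.13,168.8),row(.4195,.321,.012,168.8))
E
```

```text
[-5.006 -3.174  1.822 -0.841] [-5.006 -3.174  3.788 -0.841]
```

```bash
python3 -m creep '[[-1,-0.6,0.4,-0.2,1],[-2,-1.3,0.8,-0.4,1],[-3,-1.9,1.2,-0.6,1],[-4,-2.5,1.5,-0.84,1],[-5,-3.17,1.8,-0.84,1]]' 100; python3 -m creep '[[0,0,0,0,1],[0,0,0,0,1],[0,0,0,0,1]]'
python3 - <<'E'
from h import *
print(row(.4195,.321,.012,168.8))
E
```

```text
clock: 1.88
position: [0.3842, 0.3641, 0.146]
tool_rot: [3.141, 0.0, 2.947]
force: [1.7, 0.8, 0.7]
grip_width: 0.0856
finger_force: 0.0
clock: 2.25
position: [0.3824, 0.3668, 0.1466]
tool_rot: [3.141, -0.0, 2.948]
force: [0.4, -0.5, -0.1]
grip_width: 0.0853
finger_force: 0.0
[-0.753 -0.631  2.243  0.013]
```

```bash
python3 -m creep '[[-0.75,-0.63,0.3,0,1],[-0.75,-0.63,0.8,0,1],[-0.75,-0.63,1.2,0,1],[-0.75,-0.63,1.2,0,1]]'
python3 - <<'E'
from h import *
print(row(.4195,.321,.012,168.8))
a=grab_frame("scene")[90:230,290:430]; cv2.imwrite("pics/g1.png",cv2.resize(a,None,fx=4,fy=4,interpolation=cv2.INTER_CUBIC))
E
```

```text
clock: 2.75
position: [0.4188, 0.3201, 0.0733]
tool_rot: [-3.14, -0.002, 2.948]
force: [0.2, 0.1, 0.7]
grip_width: 0.0854
finger_force: 0.0
[-0.011  0.018  1.022  0.011]
```

View pics/g1.png

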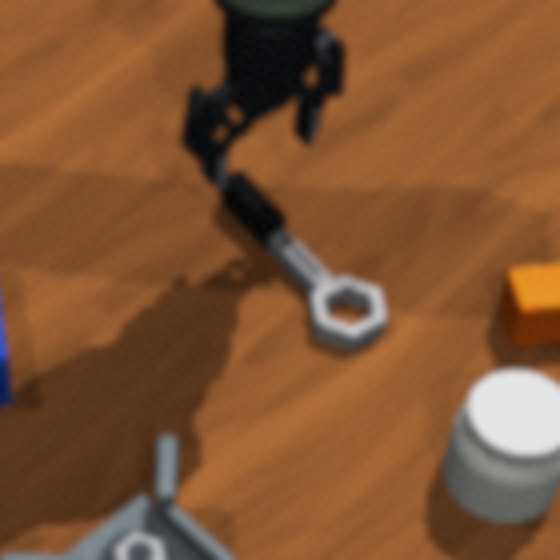

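The gripper is straight above the sleeve, with the fingers straddling it. Next I descend and grip.

```bash
python3 -m creep '[[0,0.02,0.5,0,1],[0,0.02,0.96,0,1],[0,0.02,0.96,0,1],[0,0.02,0.96,0,0.5],[0,0.02,0.96,0,0]]' 100; python3 -m creep '[[0,0,0,0,0],[0,0,0,0,0],[0,0,0,0,0],[0,0,0,0,0],[0,0,0,0,0]]'
```

```text
clock: 3.42
position: [0.4207, 0.3215, 0.0181]
tool_rot: [3.14, 0.001, 2.946]
force: [-0.1, -0.2, 0.4]
grip_width: 0.0518
finger_force: 0.0
clock: 4.05
position: [0.4204, 0.3211, 0.0176]
tool_rot: [3.141, 0.0, 2.946]
force: [-3.1, -2.3, 16.6]
grip_width: 0.0203
finger_force: 99.2
```

```bash
python3 -m creep '[[0,0,-0.5,0,0],[0,0,-1,0,0],[0,0,-1.8,0,0],[0,0,-2.5,0,0],[0,0,-2.5,0,0]]'
python3 - <<'E'
from h import *
s=status.observe();print(s["force"],s["moment"])
print(row(.490,-.016,s["position"][2],177))
E
```

```text
clock: 4.68
position: [0.4212, 0.3217, 0.1695]
tool_rot: [3.138, 0.003, 2.946]
force: [0.1, 0.6, -3.7]
grip_width: 0.0198
finger_force: 98.6
[ 0.07393994  0.60854806 -3.65367754] [0.05786404 0.16815251 0.03059076]
[-2.22  -5.297 -0.014 -1.027]
```

```bash
python3 -m creep '[[-0.4,-0.9,0,-0.3,0],[-0.8,-1.8,0,-0.5,0],[-1.2,-2.7,0,-0.8,0],[-1.6,-3.6,0,-1.03,0],[-1.8,-4.2,0,-1.03,0]]'; python3 -m creep '[[-0.4,-1,0,0,0],[-0.4,-1,0,0,0],[-0.4,-1,0,0,0]]'
python3 - <<'E'
from h import *
s=status.observe();print(row(.490,-.016,s["position"][2],177))
E
```

```text
clock: 5.3
position: [0.4768, 0.0497, 0.1657]
tool_rot: [-3.141, -0.002, 3.088]
force: [0.3, 0.1, -3.3]
grip_width: 0.0201
finger_force: 98.9
clock: 5.68
position: [0.4973, -0.0084, 0.1658]
tool_rot: [3.142, -0.002, 3.089]
force: [0.0, 0.6, -2.9]
grip_width: 0.0203
finger_force: 99.1
[ 0.115 -0.132  0.    -0.   ]
```

```bash
python3 -m creep '[[0.11,-0.13,0.3,0,0],[0.11,-0.13,0.68,0,0],[0.11,-0.13,0.68,0,0],[0.11,-0.13,0.68,0,0]]'
cat > look.py <<'E'
from h import *
import sys
T=grab_frame("top");Sc=grab_frame("scene")
s=status.observe(); z0=s["position"][2]-.0177; th=s["tool_rot"][2]
p0=[s["position"][0]-.13*np.cos(th),s["position"][1]-.13*np.sin(th),th]
print("exp",p0[:2],np.degrees(th)%360,z0)
def ring(n,img):
    # fit bright hexagon ring near expectation by image template: max contrast of ring face vs hole/outside
    g=cv2.GaussianBlur(cv2.cvtColor(img,cv2.COLOR_BGR2GRAY),(0,0),.6).astype(np.float32)
    parts=[(prism(hexa(.057),.02,.02),1),(prism(hexa(.039),.02,.02),0)]
    def c(p):
        r=render(n,parts,p,z0); w=r/r.sum(); o=cv2.dilate(r,np.ones((7,7)))-r; o=np.clip(o,0,1); o/=o.sum()
        return -(g*w).sum()+(g*o).sum()
    R=differential_evolution(c,[(p0[0]-.012,p0[0]+.012),(p0[1]-.012,p0[1]+.012),(th-.2,th+.2)],maxiter=20,popsize=8,seed=1,polish=False)
    return R.x,R.fun
for n,i in(("top",T),("scene",Sc)):
    x,f=ring(n,i); print(n,x[:2],np.degrees(x[2])%360,f)
if len(sys.argv)>1:
    a=cv2.resize(T[130:230,310:400],None,fx=5,fy=5,interpolation=cv2.INTER_CUBIC)
    b=cv2.resize(Sc[190:290,270:370],None,fx=5,fy=5,interpolation=cv2.INTER_CUBIC)
    cv2.imwrite("pics/%s.png"%sys.argv[1],np.hstack([a[:500,:450],b[:500,:350]]))
E
python3 look.py r1
```

```text
clock: 6.18
position: [0.4912, -0.015, 0.1264]
tool_rot: [3.141, 0.0, 3.091]
force: [-0.9, 0.1, -3.4]
grip_width: 0.0206
finger_force: 99.0
exp [np.float64(0.621224009131834), np.float64(-0.02201199871461711)] 177.07790202431545 0.10893051915864005
top [ 0.6227765  -0.01977865] 174.70170194732782 -17.714126586914062
scene [ 0.61833798 -0.02162863] 176.35011839199555 -68.28857421875
```

View pics/r1.png

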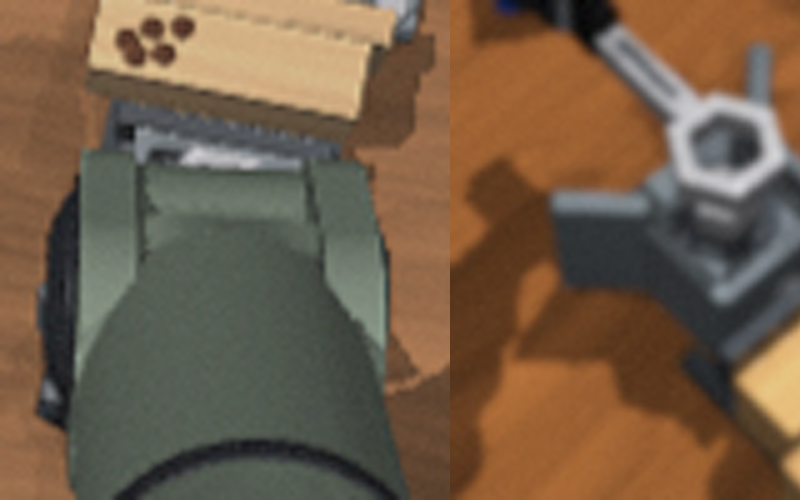

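The top view is blocked by the arm. The scene view shows the ring hovering over the nut, with the nut's shine just below the ring at crop (715,215). I'll fit the nut in the first scene frame with the same method, so calibration error cancels.

```bash
python3 - <<'E'
from h import *
for n in("scene","top"):
    g=cv2.GaussianBlur(cv2.cvtColor(cv2.imread(f"pics/{n}0.png"),cv2.COLOR_BGR2GRAY),(0,0),.5).astype(np.float32)
    for af in(.033,.036):
        parts=[(prism(hexa(af),.014,.014),1)] if af>.034 else [(prism(hexa(af),.017,.017),1)]
        def c(p):
            r=render(n,parts,p,.06); o=np.clip(cv2.dilate(r,np.ones((5,5)))-r,0,1)
            return -(g*r).sum()/r.sum()+(g*o).sum()/o.sum()
        R=differential_evolution(c,[(.61,.63),(-.032,-.012),(-.45,.6)],maxiter=25,popsize=10,seed=1,polish=False)
        print(n,af,R.x[:2],np.degrees(R.x[2]),R.fun)
cv2.imwrite("pics/nz.png",np.hstack([cv2.resize(cv2.imread(f"pics/{n}0.png")[v-20:v+20,u-20:u+20],(400,400),interpolation=cv2.INTER_CUBIC) for n,u,v in(("scene",325,232),("top",351,177))]))
E
```

```text
scene 0.033 [ 0.61823282 -0.02196113] -11.335216088638669 -47.915870666503906
scene 0.036 [ 0.61750293 -0.02023793] -12.86492523401361 -50.822715759277344
top 0.033 [ 0.61973376 -0.02099718] -3.7393296609665043 -55.267982482910156
top 0.036 [ 0.62026863 -0.02135368] -6.0538799316219265 -53.72187805175781
```

View pics/nz.png

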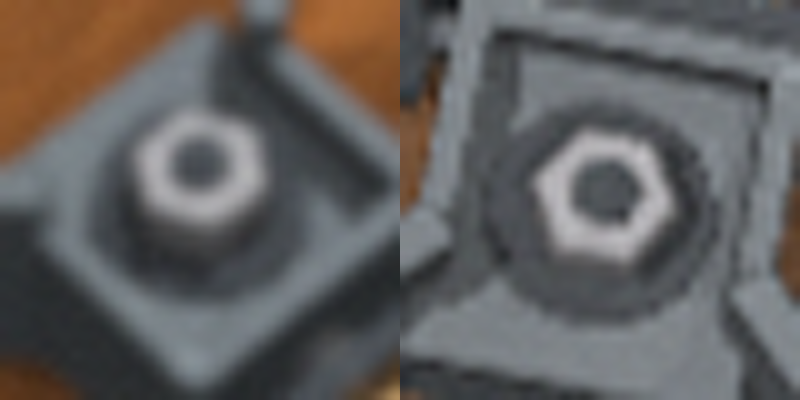

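The nut and ring positions agree within about 0.5 mm in the scene camera. The hexagon is turned a few degrees (about -5), so I'll adjust the yaw slightly and lower.

```bash
python3 - <<'E'
from h import *
print(row(.4917,-.0111,.0777,175.2))
E
```

```text
[-0.001  0.071  0.816  0.235]
```

```bash
python3 -m creep '[[0,0.07,0.2,0.24,0],[0,0.07,0.4,0.24,0],[0,0.07,0.5,0.24,0],[0,0.07,0.58,0.24,0],[0,0.07,0.64,0.24,0]]'; python3 -m creep '[[0,0,0.06,0,0],[0,0,0.12,0,0],[0,0,0.16,0,0],[0,0,0.16,0,0]]'; python3 look.py
```

```text
clock: 6.9
position: [0.4912, -0.0118, 0.0872]
tool_rot: [-3.142, -0.0, 3.056]
force: [0.5, -0.6, -2.8]
grip_width: 0.0201
finger_force: 99.1
clock: 7.4
position: [0.4913, -0.0117, 0.0779]
tool_rot: [-3.142, 0.0, 3.056]
force: [0.7, 0.4, -2.5]
grip_width: 0.0202
finger_force: 99.3
exp [np.float64(0.6208196967685795), np.float64(-0.022712217100408088)] 175.11784086374362 0.06029293706225151
top [ 0.62250467 -0.02189258] 178.5326799360393 -20.861007690429688
scene [ 0.61829856 -0.0226982 ] 175.31302841893586 -57.25190734863281
```

Seated freely, with the underside at about 60 mm. First stroke: 39° clockwise about the nut axis, with r/60 mm = 2.167.

```bash
python3 -m creep '[[-0.02,0.3,0,1,0],[-0.084,0.6,0,2,0],[-0.187,0.88,0,3,0],[-0.33,1.15,0,4,0],[-0.483,1.364,0,4.875,0]]'; python3 -m creep '[[0,0,0,0,0],[0,0,0,0,0]]'; python3 look.py r2; python3 -c "
from h import *
s=status.observe();print(s['force'],s['moment'],s['qpos'])"
```

```text
clock: 8.12
position: [0.5273, 0.068, 0.078]
tool_rot: [-3.142, 0.0, 2.372]
force: [2.6, -4.2, -4.6]
grip_width: 0.02
finger_force: 99.1
clock: 8.38
position: [0.5267, 0.0674, 0.0779]
tool_rot: [-3.142, -0.0, 2.378]
force: [0.2, 1.9, -2.8]
grip_width: 0.0203
finger_force: 99.2
exp [np.float64(0.62064676895584), np.float64(-0.022595624397962685)] 136.21593244866088 0.060320030585048305
top [ 0.62075022 -0.02391552] 130.60706279072375 -19.512435913085938
scene [ 0.61799028 -0.02148619] 136.68462813047168 -42.035919189453125
[-0.11842985  3.0274576  -3.38062777] [0.62278457 0.08147672 0.22595973] [-0.36881422  0.62246921  0.17865179  1.97639048 -0.19747239  0.55909785
  0.75149029]
```

View pics/r2.png

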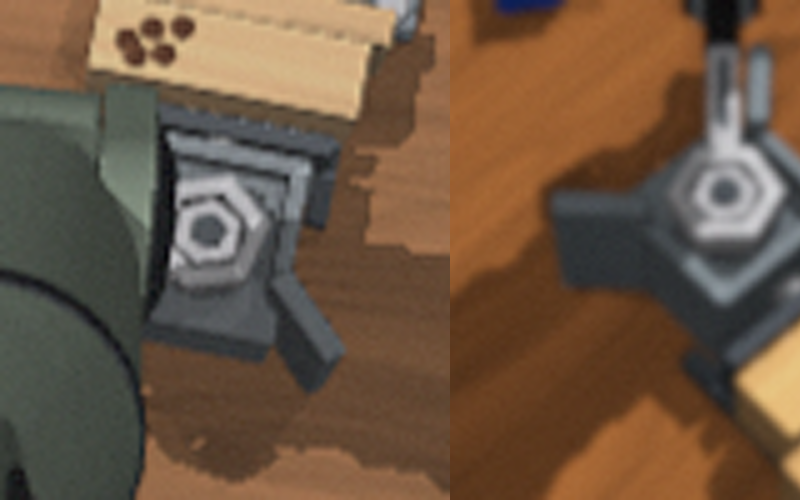

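The ring is seated around the nut in both views, with the nut visible inside it at crop (208,230) and (725,192). Now I back off, lift and swing round.

```bash
python3 -m creep '[[-0.02,-0.3,0,-1,0],[-0.02,-0.3,0,-1,0],[-0.02,-0.3,-0.2,-1,0],[-0.02,-0.3,-0.46,-1,0],[-0.02,-0.3,-0.46,-1,0]]'; python3 -m creep '[[-0.02,-0.3,0,-1,0],[-0.084,-0.6,0,-2,0],[-0.187,-0.88,0,-3,0],[-0.33,-1.15,0,-4,0],[-0.507,-1.393,0,-5,0]]';  python3 -m creep '[[-0.02,-0.3,0,-1,0],[-0.084,-0.6,0,-2,0],[-0.158,-0.81,0,-2.75,0],[-0.158,-0.81,0,-2.75,0]]'; python3 look.py r3; python3 -c "
from h import *
s=status.observe();y=206.2;a=np.radians(y);print(row(.6206+.13*np.cos(a),-.0224+.13*np.sin(a),.0777,y))"
```

```text
clock: 9.1
position: [0.5164, 0.0539, 0.1071]
tool_rot: [3.14, 0.002, 2.515]
force: [0.5, -0.2, -3.4]
grip_width: 0.0202
finger_force: 99.3
clock: 9.72
position: [0.491, -0.0324, 0.1055]
tool_rot: [-3.141, -0.0, -3.065]
force: [0.2, -0.4, -3.5]
grip_width: 0.02
finger_force: 99.3
clock: 10.22
position: [0.5041, -0.0805, 0.1054]
tool_rot: [-3.142, -0.0, -2.688]
force: [0.0, 0.6, -4.4]
grip_width: 0.0203
finger_force: 99.2
exp [np.float64(0.6207087206959929), np.float64(-0.02238728608602443)] 205.95714631209097 0.08771737399764609
top [ 0.62212836 -0.02274522] 206.52526131611714 -37.25401306152344
scene [ 0.61855693 -0.02260694] 206.18909275199397 -59.68388366699219
[ 0.002 -0.009  0.462 -0.03 ]
```

View pics/r3.png

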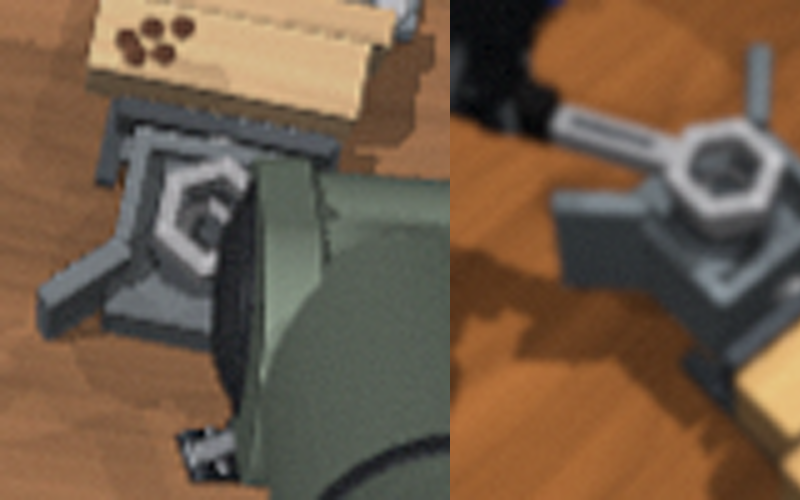

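The lifted ring is centred on the nut axis (scene crop 725,170) with the handle at 206°. Lowering onto the nut.

```bash
python3 -m creep '[[0,0,0.1,0,0],[0,0,0.2,0,0],[0,0,0.3,0,0],[0,0,0.38,0,0],[0,0,0.46,0,0]]'; python3 -m creep '[[0,0,0,0,0],[0,0,0,0,0]]'
```

```text
clock: 10.95
position: [0.504, -0.0797, 0.0776]
tool_rot: [3.142, -0.0, -2.686]
force: [-0.4, -0.1, -0.7]
grip_width: 0.0199
finger_force: 99.5
clock: 11.2
position: [0.5041, -0.0798, 0.078]
tool_rot: [-3.142, 0.0, -2.686]
force: [-1.1, 0.7, -3.6]
grip_width: 0.02
finger_force: 99.3
```

```bash
python3 -m creep '[[-0.02,0.3,0,1,0],[-0.084,0.6,0,2,0],[-0.187,0.88,0,3,0],[-0.33,1.15,0,4,0],[-0.507,1.393,0,5,0]]'; python3 -m creep '[[-0.02,0.3,0,1,0],[-0.084,0.6,0,2,0],[-0.187,0.88,0,3,0],[-0.29,1.083,0,3.75,0],[-0.29,1.083,0,3.75,0]]'; python3 look.py
```

```text
clock: 11.82
position: [0.4943, 0.0093, 0.078]
tool_rot: [-3.141, -0.0, 2.895]
force: [2.8, -1.0, -5.2]
grip_width: 0.0202
finger_force: 99.1
clock: 12.45
position: [0.5272, 0.0679, 0.0779]
tool_rot: [-3.141, 0.0, 2.376]
force: [0.4, -1.9, -2.3]
grip_width: 0.0202
finger_force: 99.3
exp [np.float64(0.620766636111401), np.float64(-0.02243038681308389)] 136.24886335542092 0.06026287283205694
top [ 0.62128654 -0.02370765] 126.70693731799973 -21.941024780273438
scene [ 0.61758965 -0.02227995] 138.8970748109716 -41.76744079589844
```

Third cycle: back off, lift, swing and seat.

```bash
python3 -m creep '[[-0.02,-0.3,0,-1,0],[-0.02,-0.3,0,-1,0],[-0.02,-0.3,-0.2,-1,0],[-0.02,-0.3,-0.46,-1,0],[-0.02,-0.3,-0.46,-1,0]]'; python3 -m creep '[[-0.02,-0.3,0,-1,0],[-0.084,-0.6,0,-2,0],[-0.187,-0.88,0,-3,0],[-0.33,-1.15,0,-4,0],[-0.507,-1.393,0,-5,0]]';  python3 -m creep '[[-0.02,-0.3,0,-1,0],[-0.084,-0.6,0,-2,0],[-0.158,-0.81,0,-2.75,0],[-0.158,-0.81,0,-2.75,0]]'; python3 look.py;  python3 -m creep '[[0,0,0.1,0,0],[0,0,0.2,0,0],[0,0,0.3,0,0],[0,0,0.38,0,0],[0,0,0.46,0,0]]'; python3 -m creep '[[0,0,0,0,0],[0,0,0,0,0]]'
```

```text
clock: 13.18
position: [0.5164, 0.0542, 0.1071]
tool_rot: [3.14, 0.002, 2.515]
force: [0.3, -0.1, -3.4]
grip_width: 0.0203
finger_force: 99.3
clock: 13.8
position: [0.4909, -0.0322, 0.1055]
tool_rot: [-3.142, -0.0, -3.065]
force: [0.2, -0.1, -4.3]
grip_width: 0.0202
finger_force: 99.3
clock: 14.3
position: [0.5041, -0.0803, 0.1054]
tool_rot: [-3.142, 0.0, -2.688]
force: [-0.0, -0.3, -4.5]
grip_width: 0.0201
finger_force: 99.2
exp [np.float64(0.6206847249382765), np.float64(-0.022137018913396943)] 205.96468260057372 0.08770181460661405
top [ 0.62218822 -0.02244551] 206.26828512905294 -37.25569152832031
scene [ 0.6188098  -0.02255459] 205.96175989711543 -59.28093719482422
clock: 15.02
position: [0.504, -0.0795, 0.0775]
tool_rot: [3.142, -0.0, -2.686]
force: [-0.4, 0.6, -0.9]
grip_width: 0.0199
finger_force: 99.4
clock: 15.28
position: [0.5041, -0.0796, 0.078]
tool_rot: [-3.142, 0.0, -2.686]
force: [0.7, -0.1, -3.3]
grip_width: 0.0201
finger_force: 99.3
```

```bash
python3 -m creep '[[-0.02,0.3,0,1,0],[-0.084,0.6,0,2,0],[-0.187,0.88,0,3,0],[-0.33,1.15,0,4,0],[-0.507,1.393,0,5,0]]'; python3 -m creep '[[-0.02,0.3,0,1,0],[-0.084,0.6,0,2,0],[-0.187,0.88,0,3,0],[-0.27,1.05,0,3.6,0],[-0.27,1.05,0,3.6,0]]'; python3 -c "
from h import *
s=status.observe();print(s['force'],s['moment'])"; python3 -m creep '[[-0.02,-0.3,0,-1,0],[-0.02,-0.3,0,-1,0],[-0.02,-0.3,-0.2,-1,0],[-0.02,-0.3,-0.5,-1,0],[-0.02,-0.3,-1.0,-1,0]]'; python3 -m creep '[[0,0,-0.6,0,0],[0,0,-0.6,0,0]]'; python3 - <<'E'
from h import *
s=status.observe();print(row(.5276,-.09,s['position'][2],206),row(.449,-.313,.12,170.5))
E
```

```text
clock: 15.9
position: [0.4943, 0.0094, 0.078]
tool_rot: [-3.141, -0.0, 2.895]
force: [3.1, -2.4, -5.4]
grip_width: 0.0195
finger_force: 99.1
clock: 16.52
position: [0.5256, 0.0663, 0.0779]
tool_rot: [-3.141, 0.0, 2.396]
force: [0.1, -2.4, -3.5]
grip_width: 0.0203
finger_force: 99.3
[ 0.10693059 -2.37611404 -3.50932338] [-0.58963622  0.03199707 -0.22895109]
clock: 17.15
position: [0.514, 0.0526, 0.1389]
tool_rot: [-3.141, -0.001, 2.536]
force: [-0.4, -0.2, -2.2]
grip_width: 0.02
finger_force: 99.1
clock: 17.4
position: [0.5156, 0.0528, 0.1768]
tool_rot: [3.138, 0.003, 2.536]
force: [-0.4, 0.9, -4.0]
grip_width: 0.0202
finger_force: 99.3
[-1.520e+00 -1.842e+00 -3.000e-03 -7.589e+00] [-2.557 -5.647  0.932 -3.151]
```

```bash
python3 -m creep '[[-0.4,-0.9,0,-0.6,0],[-0.8,-1.8,0,-1.2,0],[-1.2,-2.7,0,-1.8,0],[-1.6,-3.6,0,-2.4,0],[-2,-4.5,0,-3.15,0]]'; python3 -m creep '[[-0.4,-0.9,0,0,0],[-0.5,-1.1,0,0,0],[-0.5,-1.1,0,0,0]]'; python3 - <<'E'
from h import *
s=status.observe();print(row(.449,-.313,s['position'][2],170.5))
cv2.imwrite("pics/t1.png",grab_frame("top"));cv2.imwrite("pics/s1.png",grab_frame("scene"))
T=cv2.imread("pics/top0.png");t=cv2.imread("pics/t1.png")
z=lambda i:cv2.resize(i[110:215,310:390],(400,525),interpolation=cv2.INTER_CUBIC)
cv2.imwrite("pics/cmp.png",np.hstack([z(T),z(t)]))
for n,f in(("top","t1"),("scene","s1")):
    g=cv2.GaussianBlur(cv2.cvtColor(cv2.imread(f"pics/{f}.png"),cv2.COLOR_BGR2GRAY),(0,0),.5).astype(np.float32)
    parts=[(prism(hexa(.033),.017,.017),1)]
    def c(p):
        r=render(n,parts,p,.06); o=np.clip(cv2.dilate(r,np.ones((5,5)))-r,0,1)
        return -(g*r).sum()/r.sum()+(g*o).sum()/o.sum()
    R=differential_evolution(c,[(.61,.63),(-.032,-.012),(-.9,.15)],maxiter=25,popsize=10,seed=1,polish=False)
    print(n,R.x[:2],np.degrees(R.x[2]),R.fun)
E
```

```text
clock: 18.02
position: [0.4586, -0.2395, 0.1736]
tool_rot: [3.141, -0.0, 2.979]
force: [1.4, 0.1, -3.1]
grip_width: 0.0203
finger_force: 99.4
clock: 18.4
position: [0.4776, -0.3083, 0.1732]
tool_rot: [3.141, -0.001, 2.975]
force: [0.6, 1.4, -2.9]
grip_width: 0.0198
finger_force: 99.4
[ 0.458 -0.156  0.    -0.007]
top [ 0.61983553 -0.02095712] -33.9583410871776 -48.93737030029297
scene [ 0.61914499 -0.02158711] -32.292584632591016 -45.51454162597656
```

View pics/cmp.png

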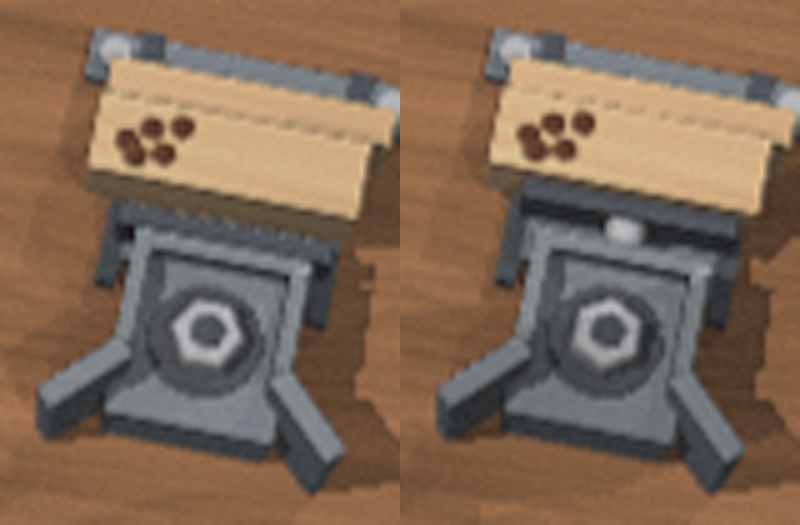

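Comparing before and after, the jaw has moved out (its spindle now shows at crop 625,230) and presses on the blank. The nut fits at about -33°, so q is about 151° or 2.63 rad: clamped firmly. Next I lay the wrench in the tray.

```bash
python3 -m creep '[[0.46,-0.15,0.5,0,0],[0.46,-0.15,1.2,0,0],[0.46,-0.15,1.8,0,0],[0.46,-0.15,2.2,0,0],[0.46,-0.15,2.2,0,0]]'; python3 - <<'E'
from h import *
print(row(.449,-.313,.0265,170.5))
E
```

```text
clock: 19.12
position: [0.4486, -0.3107, 0.0408]
tool_rot: [3.14, -0.003, 2.978]
force: [-0.1, 0.1, -4.6]
grip_width: 0.0197
finger_force: 99.3
[-0.013 -0.037  0.239  0.014]
```

```bash
python3 -m creep '[[0,-0.03,0.1,0,0],[0,-0.03,0.18,0,0],[0,-0.03,0.23,0,0],[0,-0.03,0.23,0,0]]'; python3 -m creep '[[0,0,0,0,0.3],[0,0,0,0,0.45],[0,0,0,0,0.5],[0,0,0,0,0.5],[0,0,0,0,0.5]]';  python3 -m creep '[[0,0,-0.4,0,0.5],[0,0,-1,0,0.5],[0,0,-2,0,0.5],[0,0,-3,0,0.5],[0,0,-3,0,0.5]]'; python3 -m creep '[[-1,1,0,0,0.5],[-2,2,0,0,0.5],[-3,3,0,0,0.5],[-3,3,0,0,0.5],[-3,3,0,0,0.5]]'; python3 - <<'E'
from h import *
grab_frame("top");a=grab_frame("scene");b=grab_frame("top")
cv2.imwrite("pics/end.png",np.hstack([cv2.resize(a[130:380,150:450],(400,333)),cv2.resize(b[90:330,200:510],(400,333))]))
E
```

```text
clock: 19.62
position: [0.4488, -0.3143, 0.0282]
tool_rot: [3.142, -0.0, 2.976]
force: [0.7, -0.4, -2.8]
grip_width: 0.0202
finger_force: 99.4
clock: 20.25
position: [0.4488, -0.3144, 0.0281]
tool_rot: [-3.142, 0.0, 2.976]
force: [-0.7, 0.3, 0.6]
grip_width: 0.0428
finger_force: 0.0
clock: 20.88
position: [0.4504, -0.3154, 0.2123]
tool_rot: [-3.139, 0.007, 2.976]
force: [0.0, -0.7, -0.5]
grip_width: 0.0432
finger_force: 0.0
clock: 21.5
position: [0.6585, -0.1617, 0.2061]
tool_rot: [3.14, -0.001, 2.982]
force: [-0.6, -0.3, 0.6]
grip_width: 0.0428
finger_force: 0.0
```

View pics/end.png

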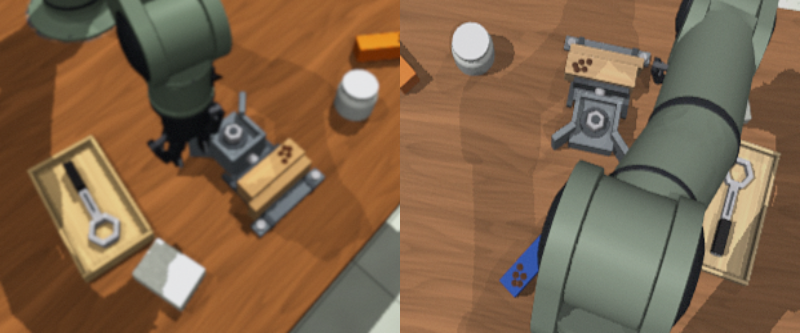

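The wrench lies flat inside the tray (scene crop 65–120, 165–245), the blank is clamped, and nothing else has moved. The arm is clear, at a height of 0.2 m.

```bash
python3 -c "
from workcell import bot
print(bot.job_done())"
```

```text
the job is handed in; nothing more can be done
None
```

The job is handed in: the nut is wound to about 2.63 rad with the jaw holding the blank firmly against the fence, the wrench lies flat in the tray, and nothing else was moved, at about 22 s on the clock.

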